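# Charge the milling basket and lift it off its dock

### The job

Tip the hinged blue pot over by its red bar so that all five white milling balls drop into the grey basket clipped in the dock, then stand the pot upright again. After that squeeze the basket's two orange side catches together with the fingers, lift the basket with its balls about 10 cm straight up off the dock, and finish while holding it there, level and with the catches still squeezed. Leave the jar, the bowl and the kiln post where they are.

Things in the scene. Friction and masses are not known exactly. Their poses are not given: they have to be found in the camera images.
- station: Fixed dock and pot stand on one aluminium plate, 150 (x) x 310 (y) x 12 mm. Origin at bench height under the centre of the basket's seat; z up, y along the basket towards the pot, x across (catches are squeezed along x). Dark lips, top at z 33.5 mm, x 31.5 to 50 mm either side, hold the catch hooks down. Low grey rails guide the basket (1.5 mm play). Green uprights at x +-60 mm, top z 95 mm.
- pot_hinge (a point): Middle of the pot's hinge line, which runs along the station's x axis; station x = 0, y = +90 mm, z = 78 mm. The pot is a blue tapered cup, 86 mm across the rim, 75 mm deep, wall 4 mm. Upright, its rim is at z = 100 mm, its axis at station y = +135 mm. Fully tipped, its lip is over the near bin, about 10 mm above the basket's rim.
- pot (a joint): Tipping angle of the pot, rad: 0 upright (a stop), growing as it tips towards the basket (positive turn about station +x: the bar goes up and over towards -y), stop at 2.1. Stiff hinge: it stays where it is left; some 3 to 4 N at the bar moves it. The balls start to roll out at about 1.6; by 2.0 all are out.
- pot_bar (a point): Middle of the pot's red handle bar: round, 10 mm thick, 96 mm long, parallel to station x, between two steel side arms. Pot upright: 115 mm from the hinge in station +y and 55 mm above it (z = 133 mm, 33 mm above the rim). It swings on a 127 mm radius about the hinge and can turn between the fingers, so the hand may keep pointing down.
- basket: Grey basket, 90 (x) x 160 (y) x 45 mm high, 0.28 to 0.46 kg. Origin at the centre of its underside, 12 mm above the bench when seated; axes then as the station's. Two open bins, 90 x 64 mm, walls 4 mm, centred at y = +-48 mm; between them a black post, 28 x 28 mm, top at 100 mm, with an orange catch on its -x and its +x side. Balls may lie in either bin.
- basket_grip (a point): Midway between the orange finger pads of the two catches, 83 mm above the basket's underside (95 mm above the bench when seated). The pads are 26 mm wide (y), 32 mm high, centred at this height, their outer faces 61 mm apart when free, 47 mm when fully squeezed. Squeeze along the basket's x axis. The pinched catches carry the basket.
- catch_near (a joint): Travel of the catch on the basket's -x side, m: 0 = free (hook locked under the dock's lip), 0.007 = fully squeezed; the hook clears the lip from about 0.004. Spring: 2 N at rest, 5 N at full travel.
- catch_far (a joint): Travel of the catch on the basket's +x side, the same as the other.
- ball0_center (a point): Centre of a white ceramic milling ball, 18 mm across, 12 g; starts on the floor of the pot.
- ball1_center (a point): Centre of a white ceramic milling ball, 18 mm across, 12 g; starts on the floor of the pot.
- ball2_center (a point): Centre of a white ceramic milling ball, 18 mm across, 12 g; starts on the floor of the pot.
- ball3_center (a point): Centre of a white ceramic milling ball, 18 mm across, 12 g; starts on the floor of the pot.
- ball4_center (a point): Centre of a white ceramic milling ball, 18 mm across, 12 g; starts on the floor of the pot.
- glaze_jar: Bystander: amber jar with white lid, 52 mm across, 62 mm high; origin at the centre of its underside.
- bisque_bowl: Bystander: terracotta bowl, 90 mm across, 38 mm high; origin at the centre of its underside.
- kiln_post: Bystander: pale round kiln post, 40 mm across, 50 mm high; origin at the centre of its underside.

How it is judged:
On the way, in this order (a step that is already met when the one before it is completed fails the run):
1. all five balls lie in the basket while it is still seated in the dock (height (world z) of basket between 0.008 and 0.02 m and x of ball0_center in the frame of basket between -0.045 and 0.045 m and y of ball0_center in the frame of basket between -0.08 and 0.08 m and z of ball0_center in the frame of basket between 0.004 and 0.045 m and x of ball1_center in the frame of basket between -0.045 and 0.045 m and y of ball1_center in the frame of basket between -0.08 and 0.08 m and z of ball1_center in the frame of basket between 0.004 and 0.045 m and x of ball2_center in the frame of basket between -0.045 and 0.045 m and y of ball2_center in the frame of basket between -0.08 and 0.08 m and z of ball2_center in the frame of basket between 0.004 and 0.045 m and x of ball3_center in the frame of basket between -0.045 and 0.045 m and y of ball3_center in the frame of basket between -0.08 and 0.08 m and z of ball3_center in the frame of basket between 0.004 and 0.045 m and x of ball4_center in the frame of basket between -0.045 and 0.045 m and y of ball4_center in the frame of basket between -0.08 and 0.08 m and z of ball4_center in the frame of basket between 0.004 and 0.045 m), for 0.1 s.
2. the pot stands upright again, the basket still seated (value of joint pot below 0.12 rad and height (world z) of basket between 0.008 and 0.02 m), for 0.1 s.
At the end, for the whole second after the job is handed in: The fingers hold the basket still by both squeezed catches (each in by more than 4 mm), its underside 75 to 200 mm above the bench (63 mm or more above its seat), tilted less than 0.25 rad, touching nothing of the dock or pot; all five balls lie in it; the pot stands upright (within 0.12 rad) (height (world z) of basket between 0.075 and 0.2 m and angle between basket's own z axis and vertical below 0.25 rad and linear speed of basket below 0.03 m/s and value of joint each of catch_near, catch_far above 0.004 m and contact force between the fingers and basket above 3 N and contact force between basket and station below 0.3 N and value of joint pot below 0.12 rad and x of ball0_center in the frame of basket between -0.045 and 0.045 m and y of ball0_center in the frame of basket between -0.08 and 0.08 m and z of ball0_center in the frame of basket between 0.004 and 0.045 m and x of ball1_center in the frame of basket between -0.045 and 0.045 m and y of ball1_center in the frame of basket between -0.08 and 0.08 m and z of ball1_center in the frame of basket between 0.004 and 0.045 m and x of ball2_center in the frame of basket between -0.045 and 0.045 m and y of ball2_center in the frame of basket between -0.08 and 0.08 m and z of ball2_center in the frame of basket between 0.004 and 0.045 m and x of ball3_center in the frame of basket between -0.045 and 0.045 m and y of ball3_center in the frame of basket between -0.08 and 0.08 m and z of ball3_center in the frame of basket between 0.004 and 0.045 m and x of ball4_center in the frame of basket between -0.045 and 0.045 m and y of ball4_center in the frame of basket between -0.08 and 0.08 m and z of ball4_center in the frame of basket between 0.004 and 0.045 m); the arm keeps its last pose, push and grip.
It fails at once if the jar is shoved (over 30 mm) or tipped over (distance of glaze_jar from where it was at the start of the episode above 0.03 m or angle between glaze_jar's own z axis and vertical above 0.5 rad).
It fails at once if the bowl is shoved (over 30 mm) or tipped over (distance of bisque_bowl from where it was at the start of the episode above 0.03 m or angle between bisque_bowl's own z axis and vertical above 0.5 rad).
It fails at once if the kiln post is shoved (over 30 mm) or tipped over (distance of kiln_post from where it was at the start of the episode above 0.03 m or angle between kiln_post's own z axis and vertical above 0.5 rad).
It also fails if it takes over 58 s, if anything falls off the work surface, if the arm or the gripper's body presses on something with over 40 N, if the wrist force passes 120 N, or if a joint passes its speed limit or range.

### The arm

A 6-joint arm with a two-finger parallel gripper is mounted at the origin on the work surface. World frame = base frame: x ahead of the robot, y to its left, z up, the work surface at z = 0. Lengths are in m, angles in rad, forces in N, time in s.
With the tool pointing down it reaches from about 0.3 to 0.775 m from the base axis. Payload 14.6 kg.
Tool frame: the origin (TCP) lies midway between the tips of the shut fingers; the grasp point (between the pads) lies 19 mm behind it; z points along the fingers, y is the direction in which the jaws open and shut (so a half turn about z gives the same grasp; the last joint's range is limited). The gripper opens to 85 mm and grips with 20 to 120 N. Pads are 22 mm wide; open, the fingers measure 114 mm over their backs; the gripper's body (76 mm by 85 mm) begins 54 mm behind the grasp point. The pads swing forward as they close: fully open they stand 13 mm farther back than shut.
Start: joints at [1.187, 0.3, 1.521, -0, 1.321, -0.067], TCP at [0.171, 0.523, 0.203] pointing down, gripper open.
Joint ranges: [-3.03, 3.03], [-0.79, 2.21], [0.23, 2.52], [-1.04, 4.18], [0, 3.07], [-2.55, 2.55]. Speed limits (rad/s): [2.22, 2.22, 2.57, 3.14, 3.14, 3.14].

### API

Orientations are given as a unit quaternion [x, y, z, w].
In Python, from station import arm gives the robot as it stands.
- The arm moves only by the tool move_arm, never from a script. Its argument "steps" is a list of rows, each a list of 7 numbers: the shift along the tool's x, y, z normalised to -1 to 1, where 1 is 0.03 m, then the turn, a rotation vector about the tool's x, y, z normalised to -1 to 1, where 1 is 360 degrees, then the closure, from -1 (fully open) to 1 (shut). A call has 1 to 8 rows; each row shifts and turns the commanded pose from where the row before left it, along the tool's axes as they then stand; what a row does not reach is not made up. A row lasts 1/12 s, in which the tool goes at most 41.7 mm and 7.16 degrees, less where a joint would pass 70% of its speed; a pose out of reach is approached as far as the arm can. A call with a number of a shift or a turn outside -1 to 1 is refused whole. A call with a gripper value outside its range is refused whole. The fingers move at their own pace and stop on an object; "grip_force" is the grip in N (left out, the last holds). Time passes only in rows, so rows that do not move let the fingers close. It gives the time, the measured TCP pose, the force and the opening at its end, in the units of the state.
- arm.sense(): the state, without advancing time (a new reading comes with each control period).
- arm.get_image(name): name is "side" or "top"; returns the picture (384x512x3 uint8, red, green, blue); there is no depth.
- arm.camera_model(name): a dict with "fx", "fy", "cx", "cy" (pixels), "k1" (the pictures are not rectified: a ray, as slopes to the right and down, at radius r is drawn at 1 + k1 r^2 times it, then the intrinsics apply), "R" (3x3) and "t" (3): a world point X has camera coordinates R X + t. Camera axes: x right, y down, z forward; pixel columns grow to the right and rows downward; lengths in m; the calibration is good to about 2 mm. A picture is of the moment at which its call begins. camera_model takes no time and is no camera call.
- arm.sign_off(): hands the job in, once; it reports no verdict.
The state is a dict: "time": time; "joint_pos": joint angles; "joint_velocities": joint speeds; "joint_torque": joint torques, N m; "eef_pos": TCP position; "tool_rot": TCP orientation; "contact_force": force on the tool from outside, world axes, zero at the start; "torque": the same for the moment, N m; "grip_width": finger opening in m.
Only numpy, scipy, OpenCV 4.12 (cv2) and the standard library are available. Lean on these libraries where they do the work, as an engineer would, in place of code of your own. Each camera call takes 0.05 s, during which the arm holds its last target.

## Working session

There is one attempt and no reset: what is moved stays moved. The work goes in short steps, Python scripts to look and compute and a tool call to move; the robot and the scene stay as the last step left them, time stands still between calls to the robot, and variables do not carry over. Pictures are saved under pics/ and viewed, and the job is handed in when it is done.

Besides the shell and the picture viewer there is one more tool, called after ">>>" in YAML: its name, and indented under it one key for each argument. move_arm: Moves the arm, as the interface text tells. Its arguments: {"type":"object","properties":{"steps":{"type":"array"},"grip_force":{"type":"number"}},"required":["steps"]}

```bash
ls; mkdir -p pics; python3 - <<'E'
from station import arm
import cv2
for n in("side","top"):
    im=arm.get_image(n); cv2.imwrite(f"pics/{n}0.png",im[:,:,::-1]); print(n,arm.camera_model(n))
print(arm.sense())
E
```

```text
pics
side {'fx': 480.1404890690122, 'fy': 480.1404890690122, 'cx': 259.4360747147572, 'cy': 190.66682134477918, 'k1': -0.07772283121869276, 'R': array([[-0.9984446 , -0.05363848, -0.0152084 ],
       [-0.03037789,  0.75212214, -0.65832323],
       [ 0.04675003, -0.65683727, -0.75258171]]), 't': array([0.61650754, 0.1143588 , 0.99994861])}
top {'fx': 496.1171750037987, 'fy': 496.1171750037987, 'cx': 264.10279486123, 'cy': 190.3317672546119, 'k1': -0.1472229824265068, 'R': array([[-0.02880158, -0.99957013,  0.00547989],
       [-0.98806767,  0.02763948, -0.15152009],
       [ 0.15130349, -0.00977852, -0.98843899]]), 't': array([-0.02269   ,  0.63872029,  1.01722757])}
{'time': 0.1, 'joint_pos': array([ 1.18741153e+00,  3.00407831e-01,  1.52153690e+00, -3.33598606e-05,
        1.32071450e+00, -6.65844514e-02]), 'joint_velocities': array([ 2.84024795e-04, -1.39168264e-03, -6.04702718e-04,  9.63544363e-04,
       -1.02599930e-03, -7.01365143e-05]), 'joint_torque': array([ 1.34252627e-03, -5.44372666e+01, -3.62375236e+01, -3.20809261e-05,
        3.04013898e-03, -3.58498971e-05]), 'eef_pos': array([0.17124927, 0.52239617, 0.20227473]), 'tool_rot': array([ 1.57734503e-01,  9.87481413e-01, -5.23450748e-04, -1.03219892e-04]), 'contact_force': array([-1.40209492, -0.5036719 ,  0.16142694]), 'torque': array([-0.03147799, -0.00794416, -0.02992401]), 'grip_width': 0.08548860218608381}
```

View pics/side0.png

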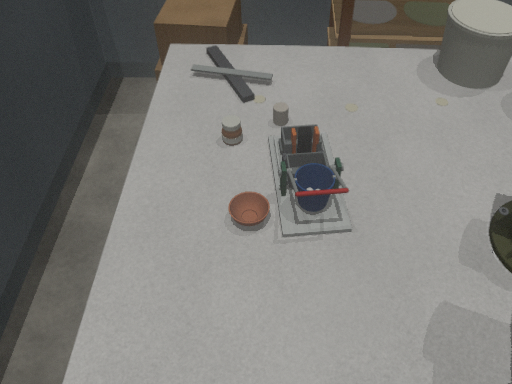

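View pics/top0.png

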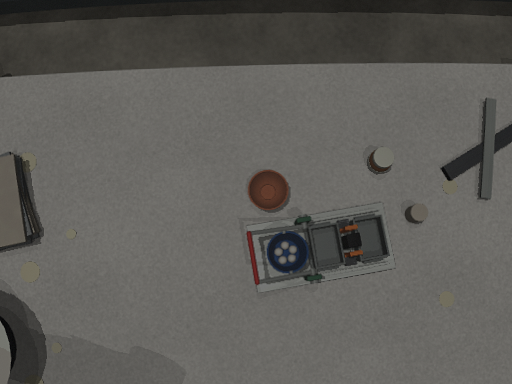

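The side view shows the station with its red bar near (321,191), the bowl at (249,210), the jar at (232,130) and the post at (281,114). The top view shows the bar at (253,258), the pot at (288,252), the orange catches at (350,228) and (354,253), and the plate corners near (246,222) and (394,268).

```bash
cat > h.py <<'E'
import numpy as np, cv2
from station import arm
def und(n,uv):
    c=arm.camera_model(n);x=(uv[0]-c['cx'])/c['fx'];y=(uv[1]-c['cy'])/c['fy']
    rd=np.hypot(x,y);r=rd
    for _ in range(30): r=rd/(1+c['k1']*r*r)
    s=r/rd if rd>0 else 1
    d=c['R'].T@np.array([x*s,y*s,1]);o=-c['R'].T@c['t'];return o,d/np.linalg.norm(d)
def plane(n,uv,z):
    o,d=und(n,uv);return o+d*(z-o[2])/d[2]
def tri(a,b):
    (o1,d1),(o2,d2)=und("side",a),und("top",b)
    A=np.stack([d1,-d2],1);s=np.linalg.lstsq(A,o2-o1,rcond=None)[0]
    p,q=o1+d1*s[0],o2+d2*s[1];return (p+q)/2,np.linalg.norm(p-q)
def proj(n,X):
    c=arm.camera_model(n);p=c['R']@np.asarray(X)+c['t'];x,y=p[0]/p[2],p[1]/p[2];k=1+c['k1']*(x*x+y*y)
    return np.array([c['fx']*x*k+c['cx'],c['fy']*y*k+c['cy']])
def blobs(im,kind,minA=8):
    hsv=cv2.cvtColor(im,cv2.COLOR_RGB2HSV);H,S,V=cv2.split(hsv)
    if kind=='red': m=((H<4)|(H>174))&(S>190)&(V>70)
    if kind=='orange': m=(H>=5)&(H<16)&(S>170)&(V>70)
    m=m.astype(np.uint8)
    n,l,st,ce=cv2.connectedComponentsWithStats(m)
    return [(ce[i].round(2),st[i].tolist(),cv2.minAreaRect(np.argwhere(l==i)[:,::-1].astype(np.float32))) for i in range(1,n) if st[i][4]>=minA]
E
python3 - <<'E'
from h import *
for n in("side","top"):
    im=cv2.imread(f"pics/{n}0.png")[:,:,::-1].copy()
    for k in("red","orange"):
        for b in blobs(im,k): print(n,k,b)
im=cv2.imread("pics/top0.png");cv2.imwrite("pics/tz.png",cv2.resize(im[190:305,235:410],None,fx=4.5,fy=4.5,interpolation=cv2.INTER_CUBIC))
im=cv2.imread("pics/side0.png");cv2.imwrite("pics/sz.png",cv2.resize(im[110:240,255:365],None,fx=4.5,fy=4.5,interpolation=cv2.INTER_CUBIC))
E
```

```text
top orange (array([350.88, 226.97]), [345, 225, 12, 5, 34], ((350.6351318359375, 227.310791015625), (3.452378749847412, 11.343530654907227), 80.53767395019531))
top orange (array([355.44, 252.74]), [350, 251, 12, 5, 39], ((355.4230651855469, 252.61538696289062), (3.3339743614196777, 11.570852279663086), 78.69007110595703))
```

View pics/tz.png

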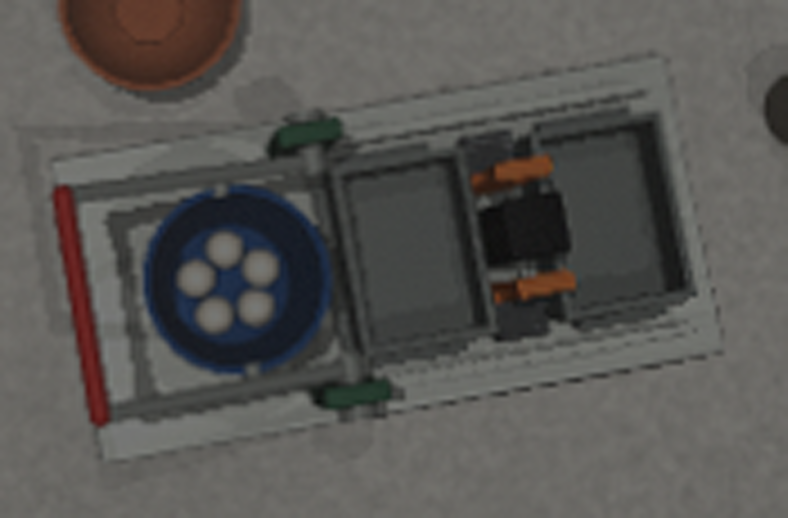

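View pics/sz.png

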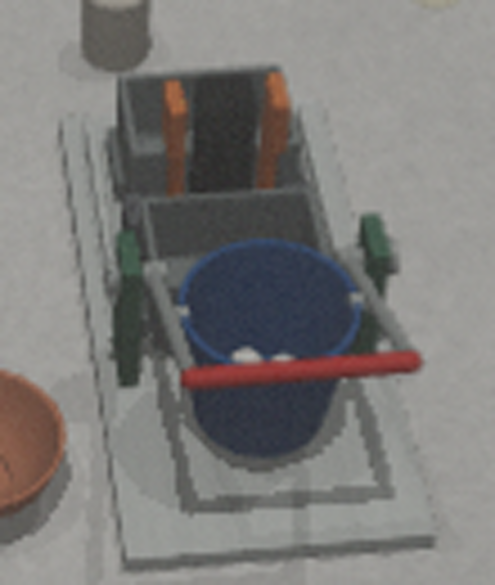

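```bash
sed -i "s/(S>190)&(V>70)/(S>150)\&(V>60)/; s/(S>170)&(V>70)/(S>140)\&(V>60)/" h.py
python3 - <<'E'
from h import *
R={}
for n in("side","top"):
    im=cv2.imread(f"pics/{n}0.png")[:,:,::-1].copy()
    for k in("red","orange"):
        R[n,k]=blobs(im,k,15)
        for b in R[n,k]: print(n,k,b[0],b[1],[tuple(np.round(x,1)) if np.ndim(x) else round(x,1) for x in b[2]])
# plate corners
off=lambda x,y:(235+(x+.5)/4.5-.5,190+(y+.5)/4.5-.5)
C=np.array([plane("top",off(*p),.012)[:2] for p in[(52,160),(662,57),(720,352),(105,460)]])
print(C); yd=(C[0]+C[3]-C[1]-C[2])/2; xd=(C[0]+C[1]-C[2]-C[3])/2
print("centre",C.mean(0),np.linalg.norm(yd),np.linalg.norm(xd),"yaw from y",np.degrees(np.arctan2(-yd[0],yd[1])),"from x",np.degrees(np.arctan2(xd[1],xd[0])))
b=R["top","red"][0];print("bar top-plane",plane("top",b[0],.133), "tri",tri(R["side","red"][0][0],b[0]))
for b in R["top","orange"]: print(plane("top",b[0],.111))
E
```

```text
side red [328.   190.58] [322, 189, 14, 4, 24] [(np.float64(328.4), np.float64(190.6)), (np.float64(2.5), np.float64(13.0)), 83.7]
side red [311.03 192.06] [303, 191, 18, 3, 32] [(np.float64(311.5), np.float64(192.0)), (np.float64(2.0), np.float64(17.0)), 90.0]
side orange [293.33 131.5 ] [292, 129, 4, 6, 18] [(np.float64(293.3), np.float64(131.6)), (np.float64(5.6), np.float64(2.7)), 76.0]
top red [252.5 257.5] [247, 232, 12, 52, 190] [(np.float64(252.5), np.float64(257.5)), (np.float64(52.1), np.float64(3.5)), 80.5]
top orange [350.68 227.21] [345, 225, 13, 6, 57] [(np.float64(351.0), np.float64(227.5)), (np.float64(5.0), np.float64(12.0)), 90.0]
top orange [355.71 252.77] [350, 250, 13, 7, 56] [(np.float64(355.9), np.float64(252.7)), (np.float64(4.5), np.float64(12.6)), 74.1]
[[ 5.66996601e-01  5.30249945e-04]
 [ 6.09056763e-01 -3.03437446e-01]
 [ 4.62563653e-01 -3.23882087e-01]
 [ 4.21186548e-01 -2.14072710e-02]]
centre [ 0.51495089 -0.16204914] 0.30607772614150985 0.14767987930301602 yaw from y 7.833844561993008 from x 8.25004215366374
bar top-plane [ 0.49366428 -0.01365684  0.133     ] tri (array([ 0.48841999, -0.01291132,  0.1379438 ]), np.float64(0.010445732481489726))
[ 0.54840478 -0.21211156  0.111     ]
[ 0.4968804  -0.21970322  0.111     ]
```

>>> move_arm:
  steps:
    - [0, 0, 0, 0, 0, -0.0183, -1]
    - [0, 0, 0, 0, 0, -0.0183, -1]
    - [0, 0, 0, 0, 0, -0.0183, -1]
    - [0, 0, 0, 0, 0, -0.0183, -1]
    - [-0.37, -0.87, 0, 0, 0, 0, -1]
    - [-0.37, -0.87, 0, 0, 0, 0, -1]
    - [-0.37, -0.87, 0, 0, 0, 0, -1]
    - [-0.37, -0.87, 0, 0, 0, 0, -1]
  grip_force: 25

```text
time: 0.77
eef_pos: [0.2304, 0.4244, 0.2024]
tool_rot: [-0.072, 0.997, -0.0, -0.0]
contact_force: [1.0, 0.7, 0.3]
grip_width: 0.0854
```

>>> move_arm:
  steps:
    - [-0.37, -0.87, 0, 0, 0, 0, -1]
    - [-0.37, -0.87, 0, 0, 0, 0, -1]
    - [-0.37, -0.87, 0, 0, 0, 0, -1]
    - [-0.37, -0.87, 0, 0, 0, 0, -1]
    - [-0.37, -0.87, 0, 0, 0, 0, -1]
    - [-0.37, -0.87, 0, 0, 0, 0, -1]
    - [-0.37, -0.87, 0, 0, 0, 0, -1]
    - [-0.37, -0.87, 0, 0, 0, 0, -1]

```text
time: 1.43
eef_pos: [0.3482, 0.2303, 0.2027]
tool_rot: [-0.072, 0.997, -0.0, -0.0]
contact_force: [-0.4, 0.4, 0.7]
grip_width: 0.0852
```

>>> move_arm:
  steps:
    - [-0.37, -0.87, 0, 0, 0, 0, -1]
    - [-0.37, -0.87, 0, 0, 0, 0, -1]
    - [-0.37, -0.87, 0, 0, 0, 0, -1]
    - [-0.37, -0.87, 0, 0, 0, 0, -1]
    - [-0.37, -0.87, 0, 0, 0, 0, -1]
    - [-0.37, -0.87, 0, 0, 0, 0, -1]
    - [-0.37, -0.87, 0, 0, 0, 0, -1]
    - [0, 0, 0, 0, 0, 0, -1]

```text
time: 2.1
eef_pos: [0.4523, 0.0588, 0.2024]
tool_rot: [-0.07, 0.998, -0.0, -0.0]
contact_force: [0.2, -0.0, -1.0]
grip_width: 0.0855
```

>>> move_arm:
  steps:
    - [-0.34, -0.86, 0, 0, 0, 0, -1]
    - [-0.34, -0.86, 0, 0, 0, 0, -1]
    - [-0.34, -0.86, 0, 0, 0, 0, -1]
    - [0, 0, 0.3, 0, 0, 0, -1]
    - [0, 0, 0.3, 0, 0, 0, -1]
    - [0, 0, 0, 0, 0, 0, -1]

```text
time: 2.6
eef_pos: [0.4909, -0.0098, 0.1825]
tool_rot: [-0.071, 0.997, 0.0, -0.002]
contact_force: [-0.4, -0.1, -0.6]
grip_width: 0.0855
```

```bash
python3 - <<'E'
from h import *
s=arm.sense();print(s['eef_pos'],s['tool_rot'],s['joint_pos'])
im=arm.get_image("side")
cv2.imwrite("pics/s1.png",cv2.resize(im[90:250,240:380,::-1],None,fx=3.7,fy=3.7,interpolation=cv2.INTER_CUBIC))
E
```

```text
[ 0.49092248 -0.00980958  0.18254041] [-7.14826479e-02  9.97440150e-01  3.83704424e-04 -1.79758060e-03] [-9.46775212e-02  1.89225681e-01  1.70739788e+00  1.70772376e-04
  1.24864168e+00 -1.80861579e+00]
```

View pics/s1.png

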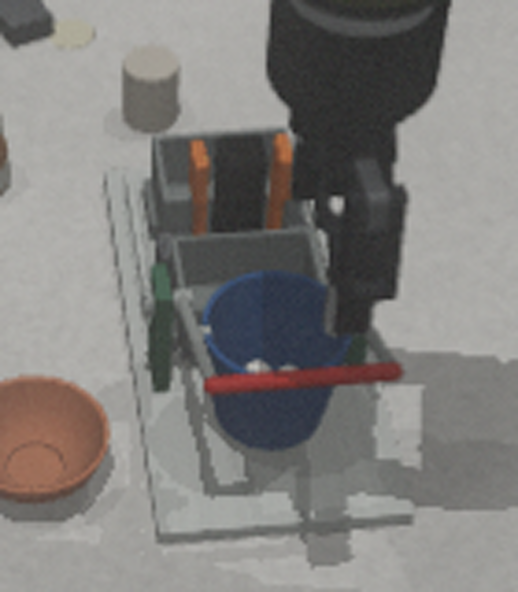

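```bash
python3 - <<'E'
from h import *
s=arm.sense();p=s['eef_pos'];print(p)
yd=np.array([-.141,.99,0])
f=lambda q:((q-[240,90])*3.7).round(0)
for X in (p,p+yd*.05,p-yd*.05,p+[0,0,.06],p+[0,0,.1],[0.4937,-.0137,.133]): print(f(proj("side",X)),proj("top",X).round(1))
im=arm.get_image("top")
cv2.imwrite("pics/t1.png",cv2.resize(im[150:320,180:410,::-1],None,fx=3.4,fy=3.4,interpolation=cv2.INTER_CUBIC))
E
```

```text
[ 0.49121135 -0.00957837  0.18364122]
[318. 315.] [249.8 258.4]
[337. 391.] [223. 263.]
[301. 246.] [276.6 253.8]
[329. 230.] [249.  257.9]
[337. 167.] [248.4 257.5]
[305. 375.] [252.5 257.5]
```

View pics/t1.png

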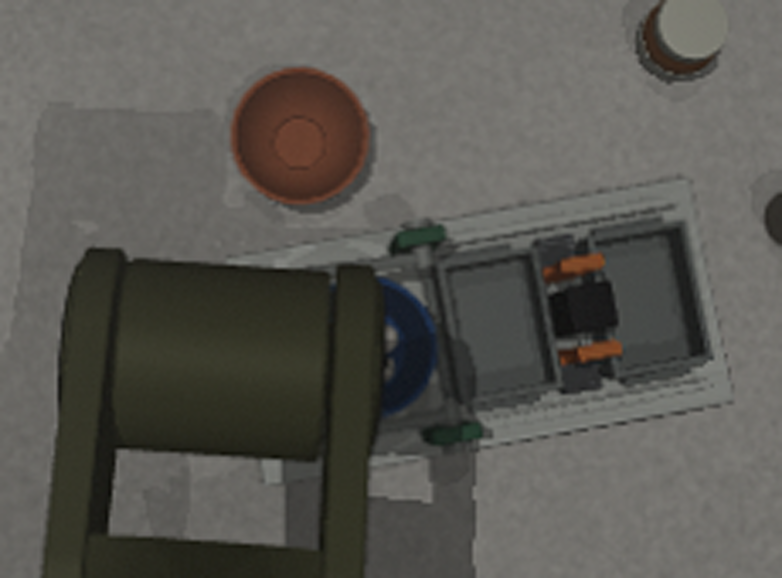

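```bash
python3 - <<'E'
from h import *
im=arm.get_image("side")
im=np.clip(255*(im/255.)**.5,0,255).astype(np.uint8)
cv2.imwrite("pics/s2.png",cv2.resize(im[0:240,220:440,::-1],None,fx=2.5,fy=2.5,interpolation=cv2.INTER_CUBIC))
E
```

```text
(no output)
```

View pics/s2.png

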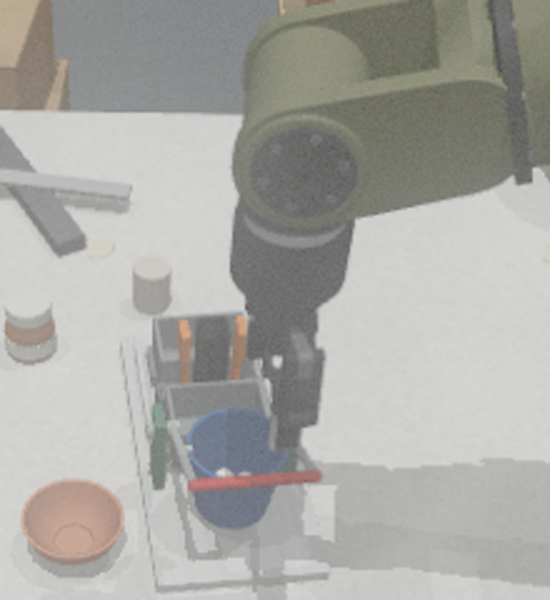

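>>> move_arm:
  steps:
    - [-0.07, -0.14, 0.4, 0, 0, 0, -0.2]
    - [0, 0, 0.4, 0, 0, 0, -0.2]
    - [0, 0, 0.4, 0, 0, 0, -0.2]
    - [0, 0, 0.4, 0, 0, 0, -0.2]
    - [0, 0, 0, 0, 0, 0, -0.2]
    - [0, 0, 0, 0, 0, 0, -0.2]

```text
time: 3.25
eef_pos: [0.4947, -0.0137, 0.1372]
tool_rot: [-0.072, 0.997, 0.0, -0.0]
contact_force: [0.2, 0.2, 1.3]
grip_width: 0.0516
```

```bash
python3 - <<'E'
from h import *
s=arm.sense();p=s['eef_pos'];print(p,s['tool_rot'],s['grip_width'])
im=arm.get_image("side")
im=np.clip(255*(im/255.)**.5,0,255).astype(np.uint8)
cv2.imwrite("pics/s3.png",cv2.resize(im[110:230,270:370,::-1],None,fx=5,fy=5,interpolation=cv2.INTER_CUBIC))
print((proj("side",p)-[270,110])*5)
E
```

```text
[ 0.49471617 -0.01371998  0.13715421] [-7.19074623e-02  9.97411301e-01  4.45121443e-05 -1.09529501e-04] 0.05157493467350103
[260.04061146 400.02887915]
```

View pics/s3.png

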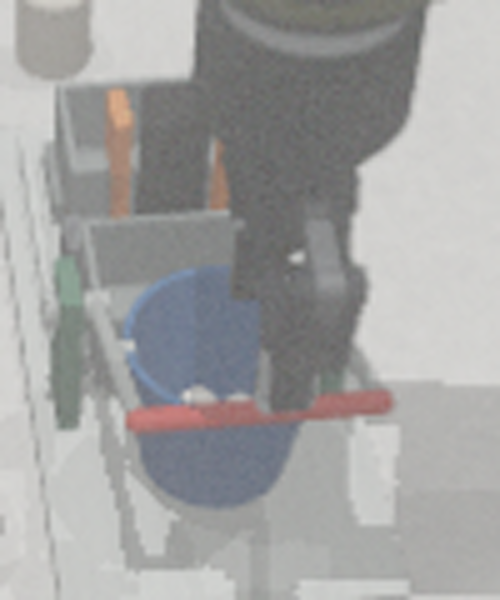

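>>> move_arm:
  steps:
    - [0, 0, 0.35, 0, 0, 0, -0.2]
    - [0, 0, 0.35, 0, 0, 0, -0.2]
    - [0, 0, 0, 0, 0, 0, -0.2]
    - [0, 0, 0, 0, 0, 0, -0.2]

```text
time: 3.63
eef_pos: [0.4945, -0.0142, 0.1151]
tool_rot: [-0.072, 0.997, 0.0, -0.001]
contact_force: [0.3, 0.1, -0.4]
grip_width: 0.0514
```

```bash
python3 - <<'E'
from h import *
s=arm.sense();p=s['eef_pos'];print(p,s['tool_rot'],s['grip_width'])
im=arm.get_image("side")
im=np.clip(255*(im/255.)**.4,0,255).astype(np.uint8)
cv2.imwrite("pics/s4.png",cv2.resize(im[110:230,270:370,::-1],None,fx=5,fy=5,interpolation=cv2.INTER_CUBIC))
print((proj("side",p)-[270,110])*5)
E
```

```text
[ 0.49446255 -0.01416942  0.11512711] [-7.15107333e-02  9.97439588e-01  1.14971074e-04 -6.85695116e-04] 0.05143335984396891
[256.02128491 436.01248048]
```

View pics/s4.png

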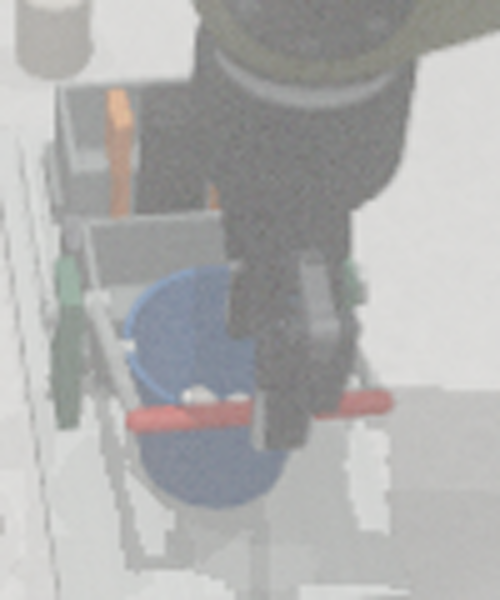

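>>> move_arm:
  steps:
    - [0, 0, 0, 0, 0, 0, 1]
    - [0, 0, 0, 0, 0, 0, 1]
    - [0, 0, 0, 0, 0, 0, 1]
    - [0, 0, 0, 0, 0, 0, 1]
    - [0, 0, 0, 0, 0, 0, 1]
  grip_force: 25

```text
time: 4.1
eef_pos: [0.4949, -0.0143, 0.1159]
tool_rot: [-0.071, 0.997, -0.0, 0.0]
contact_force: [-0.2, 1.1, 0.0]
grip_width: -0.0002
```

```bash
python3 - <<'E'
from h import *
s=arm.sense();p=s['eef_pos'];print(p,s['tool_rot'],s['grip_width'],s['contact_force'])
im=arm.get_image("side")
im=np.clip(255*(im/255.)**.4,0,255).astype(np.uint8)
cv2.imwrite("pics/s5.png",cv2.resize(im[110:230,270:370,::-1],None,fx=5,fy=5,interpolation=cv2.INTER_CUBIC))
E
```

```text
[ 0.49487817 -0.01426241  0.11591897] [-7.14848459e-02  9.97441679e-01 -3.70506416e-05  1.14335095e-04] -0.00019680643708281013 [-0.21800179  1.09291605  0.0281009 ]
```

View pics/s5.png

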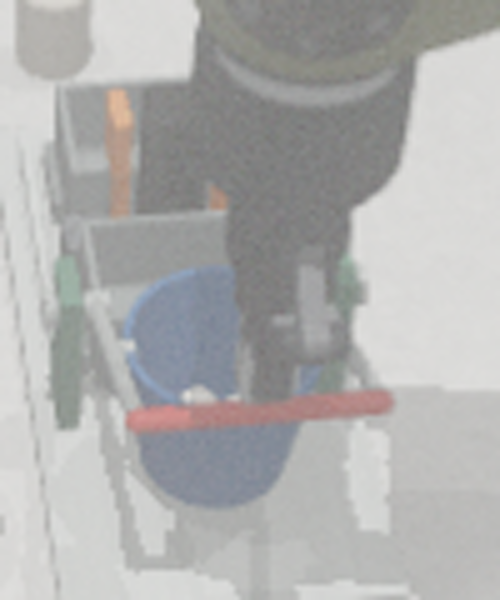

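```bash
python3 - <<'E'
from h import *
print(tri((322.1,192.0),(252.5,257.5)))
# bowl/jar checks of bench plane: plate near corner both views
off=lambda x,y:(235+(x+.5)/4.5-.5,190+(y+.5)/4.5-.5)
offs=lambda x,y:(255+(x+.5)/4.5-.5,110+(y+.5)/4.5-.5)
print(tri(offs(127,560),off(52,160)),tri(offs(433,540),off(105,460)))
s=arm.sense();p=s['eef_pos']
c=(324.,190.)
for y in (p[1],p[1]-.01,p[1]-.02):
    o,d=und("side",c);k=(y-o[1])/d[1];print(y,o+k*d)
print(p)
o=-arm.camera_model("side")['R'].T@arm.camera_model("side")['t'];print(o)
im=arm.get_image("top")
im=np.clip(255*(im/255.)**.5,0,255).astype(np.uint8)
cv2.imwrite("pics/t2.png",cv2.resize(im[190:310,200:360,::-1],None,fx=4.5,fy=4.5,interpolation=cv2.INTER_CUBIC))
E
```

```text
(array([ 0.49387621, -0.01365444,  0.13134029]), np.float64(0.0003689160065226991))
(array([0.56740503, 0.00063095, 0.00810476]), np.float64(0.00017110745401308292)) (array([ 0.42092975, -0.02136792,  0.00225193]), np.float64(0.00048240000083770996))
-0.01420871853158485 [ 0.49081729 -0.01420872  0.13679378]
-0.02420871853158485 [ 0.48949936 -0.02420872  0.12546154]
-0.03420871853158485 [ 0.48818142 -0.03420872  0.1141293 ]
[ 0.49487626 -0.01420872  0.11588394]
[0.57227497 0.60386026 0.83720419]
```

View pics/t2.png

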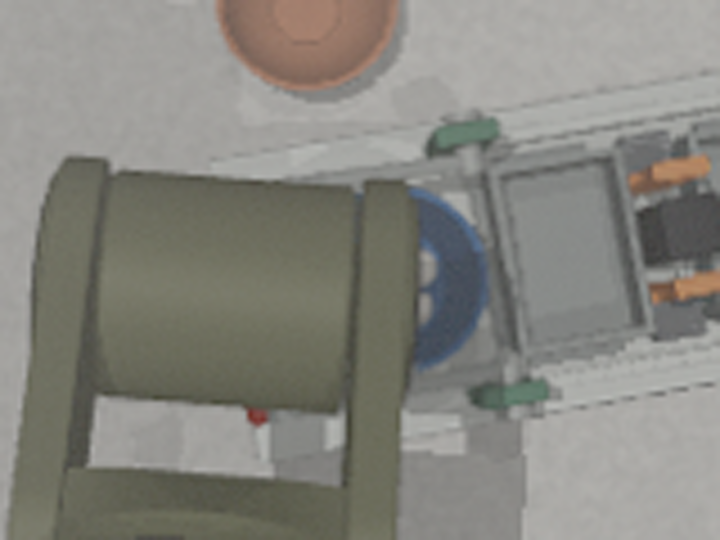

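>>> move_arm:
  steps:
    - [0, 0, 0, 0, 0, 0, -0.3]
    - [0, 0, 0, 0, 0, 0, -0.3]
    - [0, 0, 0, 0, 0, 0, -0.3]
    - [0, 0, 0, 0, 0, 0, -0.3]
    - [-0.1, 0, 0.2, 0, 0, 0, -0.3]
    - [0, 0, 0.2, 0, 0, 0, -0.3]
    - [0, 0, 0, 0, 0, 0, -0.3]

```text
time: 4.78
eef_pos: [0.4972, -0.0137, 0.1022]
tool_rot: [-0.072, 0.997, 0.0, -0.001]
contact_force: [-0.2, 0.7, -0.4]
grip_width: 0.0552
```

```bash
python3 - <<'E'
from h import *
s=arm.sense();p=s['eef_pos'];print(p,s['tool_rot'],s['grip_width'],s['contact_force'])
im=arm.get_image("side")
im=np.clip(255*(im/255.)**.4,0,255).astype(np.uint8)
cv2.imwrite("pics/s6.png",cv2.resize(im[110:230,270:370,::-1],None,fx=5,fy=5,interpolation=cv2.INTER_CUBIC))
E
```

```text
[ 0.49722525 -0.01370951  0.10223524] [-7.15369280e-02  9.97437405e-01  1.76430991e-04 -1.02974506e-03] 0.05518805965130714 [-0.19177163  0.71494512 -0.39109549]
```

View pics/s6.png

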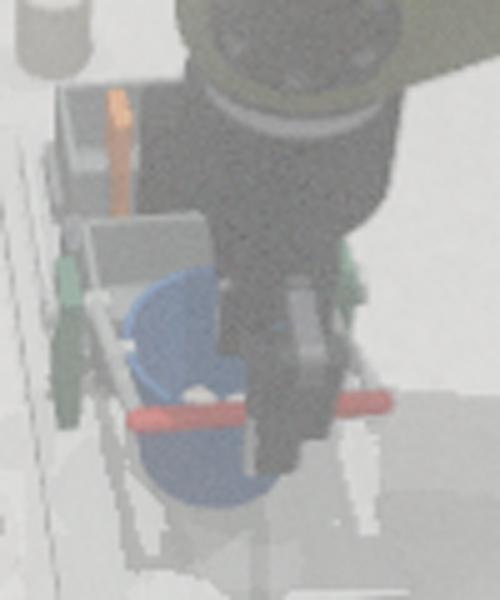

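>>> move_arm:
  steps:
    - [0, 0, 0.2, 0, 0, 0, -0.3]
    - [0, 0, 0.15, 0, 0, 0, -0.3]
    - [0, 0, 0, 0, 0, 0, 1]
    - [0, 0, 0, 0, 0, 0, 1]
    - [0, 0, 0, 0, 0, 0, 1]
    - [0, 0, 0, 0, 0, 0, 1]
    - [0, 0, 0, 0, 0, 0, 1]
  grip_force: 20

```text
time: 5.42
eef_pos: [0.4978, -0.0132, 0.0936]
tool_rot: [-0.072, 0.997, 0.0, 0.0]
contact_force: [-0.0, 5.2, 1.6]
grip_width: 0.0089
```

```bash
python3 - <<'E'
from h import *
s=arm.sense();p=s['eef_pos'];print(p,s['tool_rot'],s['grip_width'],s['contact_force'])
im=arm.get_image("side")
im=np.clip(255*(im/255.)**.4,0,255).astype(np.uint8)
cv2.imwrite("pics/s7.png",cv2.resize(im[110:230,270:370,::-1],None,fx=5,fy=5,interpolation=cv2.INTER_CUBIC))
E
```

```text
[ 0.49783008 -0.01322682  0.09358251] [-7.15299321e-02  9.97438326e-01  4.80652953e-04  1.50804596e-04] 0.008895418374106711 [-0.00594679  5.20710189  1.57030956]
```

View pics/s7.png

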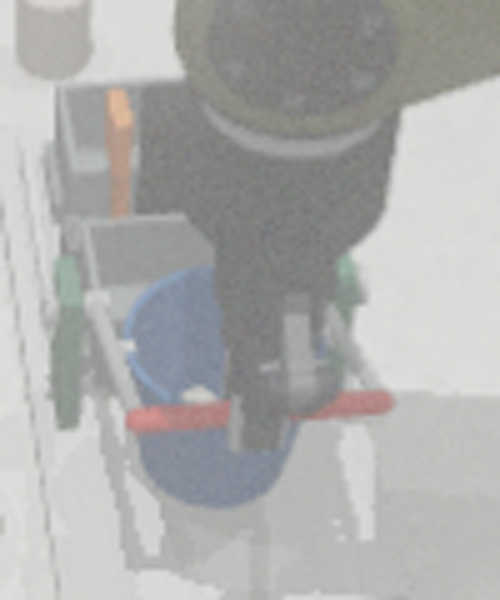

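```bash
python3 - <<'E'
import numpy as np
a0=np.arctan2(55,115);r=np.hypot(115,55)
def rows(ths):
    p=[(r*np.cos(a0+t),r*np.sin(a0+t)) for t in np.radians(ths)]
    for t,a,b in zip(ths[1:],p[:-1],p[1:]): print(t,[round((b[0]-a[0])/30,3),round(-(b[1]-a[1])/30,3)])
rows(np.r_[0:91:5]);print();rows(np.r_[90:118:3.4375])
E
```

```text
5 [np.float64(-0.174), np.float64(-0.327)]
10 [np.float64(-0.202), np.float64(-0.311)]
15 [np.float64(-0.229), np.float64(-0.292)]
20 [np.float64(-0.253), np.float64(-0.271)]
25 [np.float64(-0.276), np.float64(-0.248)]
30 [np.float64(-0.296), np.float64(-0.223)]
35 [np.float64(-0.315), np.float64(-0.196)]
40 [np.float64(-0.33), np.float64(-0.168)]
45 [np.float64(-0.344), np.float64(-0.139)]
50 [np.float64(-0.355), np.float64(-0.108)]
55 [np.float64(-0.363), np.float64(-0.077)]
60 [np.float64(-0.368), np.float64(-0.045)]
65 [np.float64(-0.37), np.float64(-0.013)]
70 [np.float64(-0.37), np.float64(0.02)]
75 [np.float64(-0.367), np.float64(0.052)]
80 [np.float64(-0.361), np.float64(0.084)]
85 [np.float64(-0.352), np.float64(0.115)]
90 [np.float64(-0.341), np.float64(0.145)]

93.4375 [np.float64(-0.227), np.float64(0.117)]
96.875 [np.float64(-0.219), np.float64(0.13)]
100.3125 [np.float64(-0.211), np.float64(0.143)]
103.75 [np.float64(-0.202), np.float64(0.155)]
107.1875 [np.float64(-0.192), np.float64(0.167)]
110.625 [np.float64(-0.182), np.float64(0.179)]
114.0625 [np.float64(-0.171), np.float64(0.189)]
117.5 [np.float64(-0.159), np.float64(0.199)]
```

>>> move_arm:
  steps:
    - [0, 0.05, 0, 0, 0, 0, 1]
    - [0, -0.176, -0.324, 0, 0, 0, 1]
    - [0, -0.203, -0.308, 0, 0, 0, 1]
    - [0, 0, 0, 0, 0, 0, 1]

```text
time: 5.8
eef_pos: [0.4994, -0.0244, 0.1135]
tool_rot: [-0.071, 0.997, -0.0, 0.0]
contact_force: [-0.5, 0.6, 0.4]
grip_width: 0.009
```

>>> move_arm:
  steps:
    - [0, -0.23, -0.29, 0, 0, 0, 1]
    - [0, -0.25, -0.27, 0, 0, 0, 1]
    - [0, -0.28, -0.25, 0, 0, 0, 1]
    - [0, -0.3, -0.22, 0, 0, 0, 1]
    - [0, -0.31, -0.2, 0, 0, 0, 1]
    - [0, -0.33, -0.17, 0, 0, 0, 1]
    - [0, 0, 0, 0, 0, 0, 1]

```text
time: 6.38
eef_pos: [0.507, -0.0746, 0.156]
tool_rot: [-0.071, 0.997, 0.0, 0.001]
contact_force: [-4.7, 6.5, 14.4]
grip_width: 0.009
```

```bash
python3 - <<'E'
from h import *
s=arm.sense();p=s['eef_pos'];print(p,s['tool_rot'],s['grip_width'],s['contact_force'])
im=arm.get_image("side")
im=np.clip(255*(im/255.)**.4,0,255).astype(np.uint8)
cv2.imwrite("pics/s8.png",cv2.resize(im[90:230,260:370,::-1],None,fx=4,fy=4,interpolation=cv2.INTER_CUBIC))
E
```

```text
[ 0.50699709 -0.07458389  0.15600029] [-7.12084376e-02  9.97460954e-01  2.00235969e-04  9.81545390e-04] 0.008996646011453892 [-4.7168764   6.46314818 14.41563991]
```

View pics/s8.png

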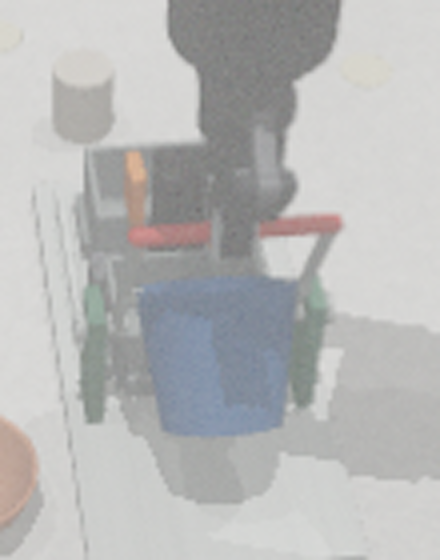

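>>> move_arm:
  steps:
    - [0, -0.3, -0.22, 0, 0, 0, 1]
    - [0, -0.34, -0.14, 0, 0, 0, 1]
    - [0, -0.36, -0.08, 0, 0, 0, 1]
    - [0, -0.37, -0.05, 0, 0, 0, 1]
    - [0, -0.37, -0.02, 0, 0, 0, 1]
    - [0, 0, 0, 0, 0, 0, 1]

```text
time: 6.93
eef_pos: [0.5141, -0.1275, 0.1699]
tool_rot: [-0.071, 0.997, -0.0, 0.0]
contact_force: [-2.2, -0.3, 4.4]
grip_width: 0.009
```

>>> move_arm:
  steps:
    - [0, -0.37, 0.0, 0, 0, 0, 1]
    - [0, -0.37, 0.04, 0, 0, 0, 1]
    - [0, -0.36, 0.08, 0, 0, 0, 1]
    - [0, -0.35, 0.11, 0, 0, 0, 1]
    - [0, -0.34, 0.14, 0, 0, 0, 1]
    - [0, 0, 0, 0, 0, 0, 1]

```text
time: 7.43
eef_pos: [0.5219, -0.1808, 0.1577]
tool_rot: [-0.071, 0.997, -0.0, 0.0]
contact_force: [2.4, -0.6, 1.6]
grip_width: 0.0089
```

>>> move_arm:
  steps:
    - [0, -0.23, 0.11, 0, 0, 0, 1]
    - [0, -0.22, 0.13, 0, 0, 0, 1]
    - [0, -0.21, 0.14, 0, 0, 0, 1]
    - [0, -0.2, 0.15, 0, 0, 0, 1]
    - [0, -0.19, 0.16, 0, 0, 0, 1]
    - [0, -0.18, 0.18, 0, 0, 0, 1]
    - [0, -0.17, 0.19, 0, 0, 0, 1]
    - [0, -0.16, 0.2, 0, 0, 0, 1]

```text
time: 8.1
eef_pos: [0.5284, -0.2258, 0.1201]
tool_rot: [-0.071, 0.997, -0.0, 0.0]
contact_force: [0.6, 1.0, 2.9]
grip_width: 0.0092
```

>>> move_arm:
  steps:
    - [0, 0, 0, 0, 0, 0, 1]
    - [0, 0, 0, 0, 0, 0, 1]
    - [0, 0, 0, 0, 0, 0, 1]
    - [0, 0, 0, 0, 0, 0, 1]

```text
time: 8.43
eef_pos: [0.5283, -0.2254, 0.1207]
tool_rot: [-0.072, 0.997, -0.0, 0.0]
contact_force: [1.6, -2.3, 0.8]
grip_width: 0.0088
```

```bash
python3 - <<'E'
from h import *
s=arm.sense();p=s['eef_pos'];print(p,s['tool_rot'],s['grip_width'],s['contact_force'])
a=[]
for n in("side","top"):
    im=arm.get_image(n)
    im=np.clip(255*(im/255.)**.5,0,255).astype(np.uint8)
    c=im[90:230,260:370] if n=="side" else im[190:305,235:410]
    cv2.imwrite(f"pics/{n}9.png",cv2.resize(c[:,:,::-1],None,fx=4,fy=4,interpolation=cv2.INTER_CUBIC))
E
```

```text
[ 0.52827476 -0.22535392  0.12066555] [-7.15207414e-02  9.97439089e-01 -2.10941194e-04  4.49947996e-05] 0.008846602531739512 [ 1.59041277 -2.26817054  0.82126155]
```

View pics/side9.png

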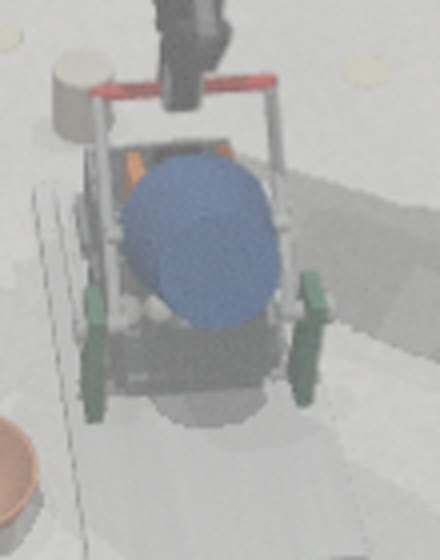

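View pics/top9.png

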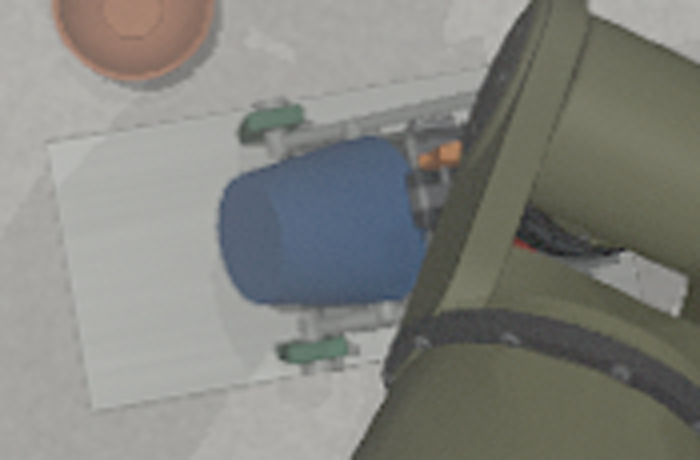

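>>> move_arm:
  steps:
    - [0, -0.13, 0.17, 0, 0, 0, 1]
    - [0, -0.03, 0.04, 0, 0, 0, 1]
    - [0, 0, 0, 0, 0, 0, 1]
    - [0, 0, 0, 0, 0, 0, 1]
    - [0, 0, 0, 0, 0, 0, 1]
    - [0, 0, 0, 0, 0, 0, 1]
    - [0, 0, 0, 0, 0, 0, 1]
    - [0, 0, 0, 0, 0, 0, 1]

```text
time: 9.2
eef_pos: [0.5289, -0.2299, 0.1143]
tool_rot: [-0.072, 0.997, 0.0, -0.0]
contact_force: [1.2, -1.5, -0.5]
grip_width: 0.0093
```

```bash
python3 - <<'E'
from h import *
s=arm.sense();p=s['eef_pos'];print(p,s['tool_rot'],s['grip_width'],s['contact_force'])
d=p-np.array([0.4978,-.0132,.0936]);y=115-1+1000*(-.141*d[0]+.99*d[1]);z=55+1000*d[2];print(y,z,np.hypot(y,z),np.degrees(np.arctan2(z,y))-25.56)
im=arm.get_image("side")
im=np.clip(255*(im/255.)**.5,0,255).astype(np.uint8)
cv2.imwrite(f"pics/s10.png",cv2.resize(im[90:230,260:370,::-1],None,fx=4,fy=4,interpolation=cv2.INTER_CUBIC))
E
```

```text
[ 0.5289083  -0.22989672  0.11430403] [-7.15152795e-02  9.97439502e-01  3.49008861e-05 -6.11917449e-05] 0.009273931130300998 [ 1.151864   -1.52573237 -0.52695262]
-104.916018183191 75.70403196309366 129.3772442390267 118.62699271665826
```

View pics/s10.png

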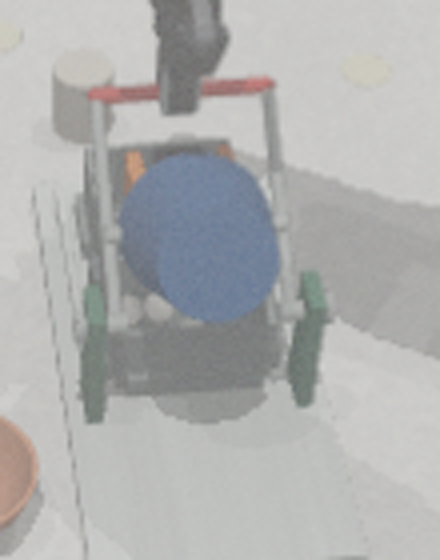

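>>> move_arm:
  steps:
    - [0, 0.16, -0.2, 0, 0, 0, 1]
    - [0, 0.25, -0.275, 0, 0, 0, 1]
    - [0, 0.275, -0.25, 0, 0, 0, 1]
    - [0, 0.295, -0.225, 0, 0, 0, 1]
    - [0, 0.315, -0.2, 0, 0, 0, 1]
    - [0, 0.33, -0.17, 0, 0, 0, 1]
    - [0, 0.34, -0.145, 0, 0, 0, 1]
    - [0, 0.35, -0.115, 0, 0, 0, 1]

```text
time: 9.92
eef_pos: [0.5193, -0.1614, 0.1631]
tool_rot: [-0.071, 0.997, -0.001, 0.001]
contact_force: [0.4, -3.7, 5.2]
grip_width: 0.0087
```

>>> move_arm:
  steps:
    - [0, 0.36, -0.084, 0, 0, 0, 1]
    - [0, 0.367, -0.052, 0, 0, 0, 1]
    - [0, 0.37, -0.02, 0, 0, 0, 1]
    - [0, 0.37, 0.013, 0, 0, 0, 1]
    - [0, 0.37, 0.045, 0, 0, 0, 1]
    - [0, 0, 0, 0, 0, 0, 1]

```text
time: 10.42
eef_pos: [0.5108, -0.1044, 0.1642]
tool_rot: [-0.072, 0.997, 0.001, -0.0]
contact_force: [-0.6, 2.4, 2.9]
grip_width: 0.009
```

```bash
cat > ang.py <<'E'
from h import *
s=arm.sense();p=s['eef_pos'];print(p,s['grip_width'],s['contact_force'].round(1))
d=p-np.array([0.4978,-.0132,.0936]);y=115-1+1000*(-.141*d[0]+.99*d[1]);z=55+1000*d[2];x=1000*(.99*d[0]+.141*d[1]);print(x,y,z,np.hypot(y,z),np.degrees(np.arctan2(z,y))-25.56)
E
python3 ang.py
```

```text
[ 0.51079999 -0.10437132  0.16424406] 0.009013552582722094 [-0.6  2.4  2.9]
0.014831484248526566 21.9073935364615 125.64406193942636 127.53965733135637 54.549296029476196
```

>>> move_arm:
  steps:
    - [0, 0.363, 0.077, 0, 0, 0, 1]
    - [0, 0.355, 0.108, 0, 0, 0, 1]
    - [0, 0.344, 0.139, 0, 0, 0, 1]
    - [0, 0.33, 0.168, 0, 0, 0, 1]
    - [0, 0.315, 0.196, 0, 0, 0, 1]
    - [0, 0.296, 0.223, 0, 0, 0, 1]
    - [0, 0.276, 0.248, 0, 0, 0, 1]
    - [0, 0.253, 0.271, 0, 0, 0, 1]

```text
time: 11.08
eef_pos: [0.5001, -0.0306, 0.1209]
tool_rot: [-0.072, 0.997, 0.0, -0.0]
contact_force: [1.8, -2.2, 1.3]
grip_width: 0.0092
```

```bash
python3 ang.py
```

```text
[ 0.50006847 -0.03055643  0.12094687] 0.009226800399322875 [ 1.8 -2.2  1.3]
-0.2014720084170759 96.49728248201478 82.34687019548409 126.85713443636374 14.916098171352335
```

>>> move_arm:
  steps:
    - [0, 0.23, 0.29, 0, 0, 0, 1]
    - [0, 0.2, 0.31, 0, 0, 0, 1]
    - [0, 0.17, 0.33, 0, 0, 0, 1]
    - [0, 0.02, 0.06, 0, 0, 0, 1]
    - [0, 0, 0, 0, 0, 0, 1]

```text
time: 11.5
eef_pos: [0.4977, -0.0132, 0.092]
tool_rot: [-0.072, 0.997, -0.0, 0.0]
contact_force: [-2.8, -3.6, 9.6]
grip_width: 0.0089
```

```bash
python3 ang.py; python3 - <<'E'
from h import *
for n in("side","top"):
    im=arm.get_image(n)
    im=np.clip(255*(im/255.)**.5,0,255).astype(np.uint8)
    c=im[90:230,260:370] if n=="side" else im[190:305,235:410]
    cv2.imwrite(f"pics/{n}11.png",cv2.resize(c[:,:,::-1],None,fx=4,fy=4,interpolation=cv2.INTER_CUBIC))
E
```

```text
[ 0.49773507 -0.01315488  0.09203072] 0.008909622786015089 [-2.8 -3.6  9.6]
-0.057914323792087795 114.05382529364508 53.43072108854744 125.94886668865053 -0.45834999635773244
```

View pics/side11.png

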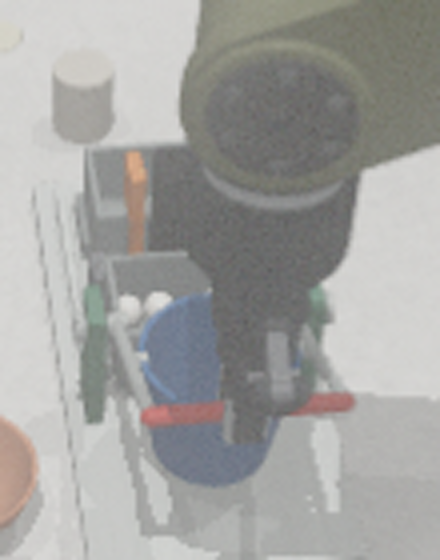

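View pics/top11.png

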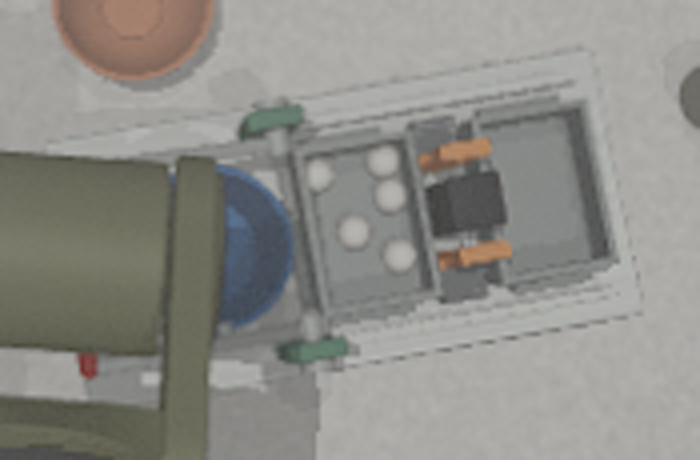

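>>> move_arm:
  steps:
    - [0, 0, -0.03, 0, 0, 0, -0.3]
    - [0, 0, 0, 0, 0, 0, -0.3]
    - [0, 0, 0, 0, 0, 0, -0.3]
    - [0, 0, 0, 0, 0, 0, -0.3]
    - [0, 0, -0.5, 0, 0, 0, -0.3]
    - [0, 0, -0.8, 0, 0, 0, -0.3]
    - [0, 0, -0.8, 0, 0, 0, -0.3]
    - [0, 0, -0.3, 0, 0, 0, -0.3]

```text
time: 12.27
eef_pos: [0.4986, -0.0131, 0.1677]
tool_rot: [-0.072, 0.997, -0.0, 0.002]
contact_force: [0.9, 0.2, 1.3]
grip_width: 0.0556
```

```bash
python3 ang.py; python3 - <<'E'
from h import *
for n in("side",):
    im=arm.get_image(n)
    im=np.clip(255*(im/255.)**.5,0,255).astype(np.uint8)
    c=im[90:230,260:370] if n=="side" else im[190:305,235:410]
    cv2.imwrite(f"pics/{n}12.png",cv2.resize(c[:,:,::-1],None,fx=4,fy=4,interpolation=cv2.INTER_CUBIC))
E
```

```text
[ 0.49862696 -0.01306666  0.16772007] 0.05558550839140436 [0.9 0.2 1.3]
0.8374925874677832 114.01540580202276 129.12007004163962 172.25418789613752 22.994901702544706
```

View pics/side12.png

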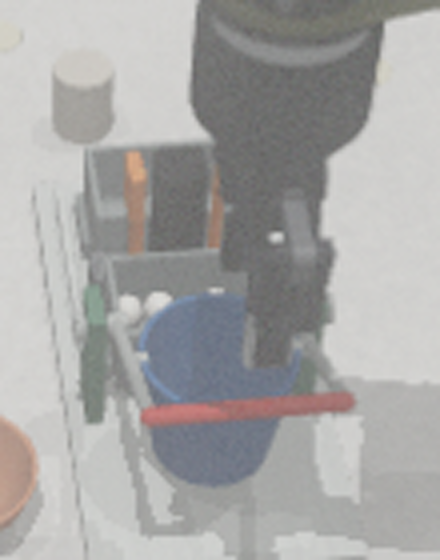

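>>> move_arm:
  steps:
    - [0.17, -0.85, 0, 0, 0, 0, -1]
    - [0, -0.85, 0, 0, 0, 0, -1]
    - [0, -0.85, 0, 0, 0, 0, -1]
    - [0, -0.85, 0, 0, 0, 0, -1]
    - [0, -0.85, 0, 0, 0, 0, -1]
    - [0, -0.85, 0, 0, 0, 0, -1]
    - [0, -0.85, 0, 0, 0, 0, -1]
    - [0, -0.85, 0, 0, 0, 0, -1]

```text
time: 12.98
eef_pos: [0.5214, -0.2168, 0.1634]
tool_rot: [-0.071, 0.997, 0.0, -0.001]
contact_force: [-0.4, 1.4, -0.6]
grip_width: 0.0855
```

>>> move_arm:
  steps:
    - [0, 0, 0, 0, 0, 0.0192, -1]
    - [0, 0, 0, 0, 0, 0.0192, -1]
    - [0, 0, 0, 0, 0, 0.0192, -1]
    - [0, 0, 0, 0, 0, 0.0192, -1]
    - [0, 0, 0, 0, 0, 0.0192, -1]
    - [0, 0, 0, 0, 0, 0.0192, -1]
    - [0, 0, 0, 0, 0, 0.0192, -1]
    - [0, 0, 0, 0, 0, 0.0192, -1]

```text
time: 13.65
eef_pos: [0.5214, -0.2155, 0.1634]
tool_rot: [0.402, 0.916, 0.0, -0.001]
contact_force: [-0.8, -0.5, 0.5]
grip_width: 0.0855
```

>>> move_arm:
  steps:
    - [0, 0, 0, 0, 0, 0.0192, -1]
    - [0, 0, 0, 0, 0, 0.0192, -1]
    - [0, 0, 0, 0, 0, 0.0192, -1]
    - [0, 0, 0, 0, 0, 0.0192, -1]
    - [0, 0, 0, 0, 0, 0.0192, -1]
    - [0, 0, 0, 0, 0, 0, -1]

```text
time: 14.15
eef_pos: [0.5214, -0.2155, 0.1635]
tool_rot: [0.656, 0.755, -0.0, -0.001]
contact_force: [-0.3, 0.1, -1.3]
grip_width: 0.0854
```

```bash
cat > look.py <<'E'
import sys
from h import *
t=sys.argv[1]
s=arm.sense();p=s['eef_pos'];q=s['tool_rot'];print(p.round(4),q.round(4),s['grip_width'],s['contact_force'].round(1),s['joint_pos'][[0,5]],s['time'])
ya=np.degrees(np.arctan2(2*q[1]**2-1,2*q[0]*q[1]));print("tool y angle",ya)
d=p-np.array([.5224,-.2163,0]);print("station dx,dy",.99*d[0]+.141*d[1],-.141*d[0]+.99*d[1])
for n in sys.argv[2:]:
    im=arm.get_image(n);cv2.imwrite(f"pics/raw{n}{t}.png",im[:,:,::-1])
    im=np.clip(255*(im/255.)**.5,0,255).astype(np.uint8)
    c=im[60:220,250:370] if n=="side" else im[170:300,270:420]
    cv2.imwrite(f"pics/{n}{t}.png",cv2.resize(c[:,:,::-1],None,fx=4,fy=4,interpolation=cv2.INTER_CUBIC))
E
python3 look.py 13 side top
```

```text
[ 0.5214 -0.2155  0.1635] [ 6.560e-01  7.547e-01 -2.000e-04 -8.000e-04] 0.08538909341422922 [-0.3  0.1 -1.3] [-0.45683475 -0.59659058] 14.15
tool y angle 8.006344509416797
station dx,dy -0.0008844487167638264 0.0009638171336012979
```

View pics/side13.png

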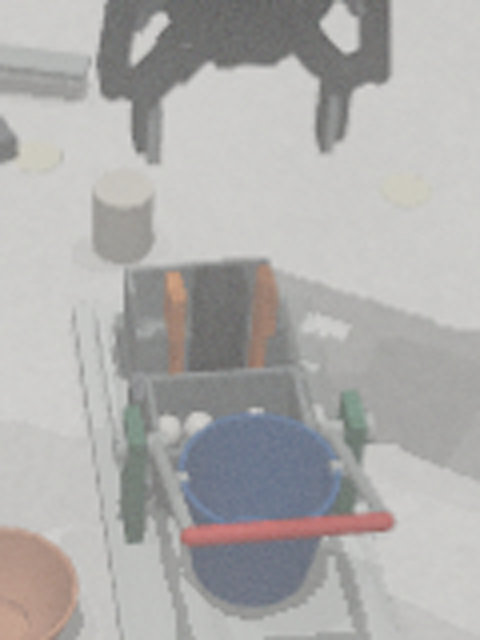

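View pics/top13.png

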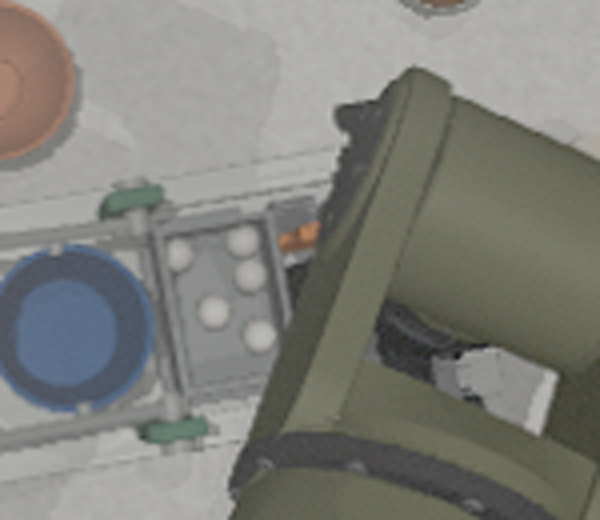

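```bash
python3 - <<'E'
from h import *
def aty(uv,y):
    o,d=und("side",uv);return o+d*(y-o[1])/d[1]
offs=lambda x,y:(250+(x+.5)/4-.5,60+(y+.5)/4-.5)
a=aty(offs(147,162),-.211-.0);b=aty(offs(327,154),-.221);print(a,b,(a+b)/2,np.linalg.norm(a-b))
# pad top outer corners/centres
for q in((176,282),(266,270)): print(plane("side",offs(*q),.111))
E
```

```text
[ 0.56852305 -0.211       0.1982941 ] [ 0.47288533 -0.221       0.19874184] [ 0.52070419 -0.216       0.19851797] 0.09616013842412288
[ 0.54993712 -0.21454727  0.111     ]
[ 0.49890397 -0.22677337  0.111     ]
```

>>> move_arm:
  steps:
    - [-0.03, 0.03, 0.65, 0, 0, 0, -1]
    - [0, 0, 0.65, 0, 0, 0, -1]
    - [0, 0, 0.65, 0, 0, 0, -1]
    - [0, 0, 0.5, 0, 0, 0, -1]
    - [0, 0, 0, 0, 0, 0, -1]
    - [0, 0, 0, 0, 0, 0, -1]

```text
time: 14.75
eef_pos: [0.5225, -0.2163, 0.091]
tool_rot: [0.653, 0.758, -0.0, -0.001]
contact_force: [0.6, -0.0, -0.2]
grip_width: 0.0854
```

```bash
python3 look.py 14 side
```

```text
[ 0.5225 -0.2163  0.091 ] [ 6.528e-01  7.576e-01 -2.000e-04 -7.000e-04] 0.08543927106404442 [ 0.6 -0.  -0.2] [-0.45726233 -0.60562938] 14.75
tool y angle 8.501118355702237
station dx,dy 0.00011047212683954652 -2.8177187637632602e-05
```

View pics/side14.png

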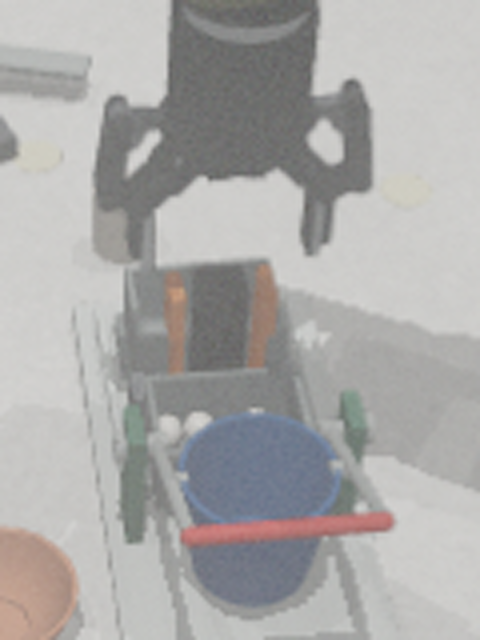

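>>> move_arm:
  steps:
    - [0, 0, 0.35, 0, 0, 0, -1]
    - [0, 0, 0.35, 0, 0, 0, -1]
    - [0, 0, 0.35, 0, 0, 0, -1]
    - [0, 0, 0.35, 0, 0, 0, -1]
    - [0, 0, 0, 0, 0, 0, -1]
    - [0, 0, 0, 0, 0, 0, -1]

```text
time: 15.3
eef_pos: [0.5224, -0.2163, 0.0487]
tool_rot: [0.654, 0.757, -0.0, -0.001]
contact_force: [0.1, -0.1, 0.7]
grip_width: 0.0854
```

```bash
python3 look.py 15 side
```

```text
[ 0.5224 -0.2163  0.0487] [ 6.537e-01  7.567e-01 -2.000e-04 -7.000e-04] 0.08537697875425945 [ 0.1 -0.1  0.7] [-0.45728307 -0.60306863] 15.3
tool y angle 8.353308391549477
station dx,dy 3.297365806254521e-05 1.025917329435866e-05
```

View pics/side15.png

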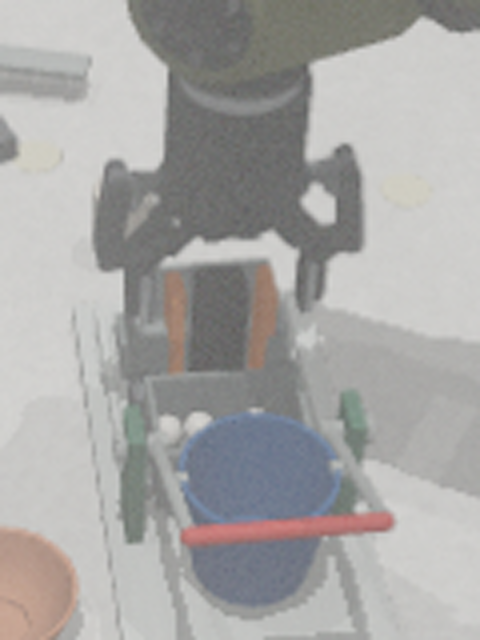

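>>> move_arm:
  steps:
    - [0, 0, 0.05, 0, 0, 0, 1]
    - [0, 0, 0.05, 0, 0, 0, 1]
    - [0, 0, 0, 0, 0, 0, 1]
    - [0, 0, 0, 0, 0, 0, 1]
    - [0, 0, 0, 0, 0, 0, 1]
    - [0, 0, 0, 0, 0, 0, 1]
    - [0, 0, 0, 0, 0, 0, 1]
    - [0, 0, 0, 0, 0, 0, 1]
  grip_force: 40

```text
time: 16.02
eef_pos: [0.5239, -0.2167, 0.0482]
tool_rot: [0.654, 0.757, 0.001, 0.002]
contact_force: [-0.0, 2.8, 11.9]
grip_width: 0.0426
```

```bash
python3 look.py 16 side
```

```text
[ 0.5239 -0.2167  0.0482] [6.538e-01 7.567e-01 6.000e-04 1.600e-03] 0.04257008132496502 [-0.   2.8 11.9] [-0.45700014 -0.60290834] 16.0167
tool y angle 8.345497042328253
station dx,dy 0.0014376343677718945 -0.0006179394071919468
```

View pics/side16.png

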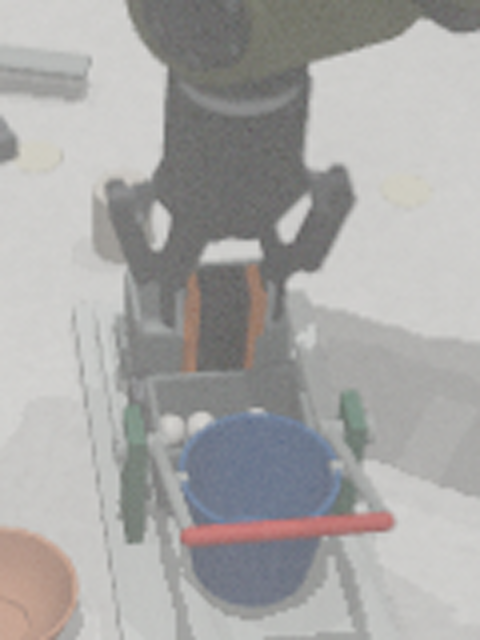

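>>> move_arm:
  steps:
    - [0, 0, -0.1, 0, 0, 0, 1]
    - [0, 0, -0.15, 0, 0, 0, 1]
    - [0, 0, -0.2, 0, 0, 0, 1]
    - [0, 0, -0.2, 0, 0, 0, 1]
    - [0, 0, -0.2, 0, 0, 0, 1]
    - [0, 0, 0, 0, 0, 0, 1]

```text
time: 16.57
eef_pos: [0.5229, -0.2167, 0.0731]
tool_rot: [0.654, 0.757, -0.0, 0.0]
contact_force: [0.4, 0.1, -4.7]
grip_width: 0.042
```

```bash
python3 look.py 17 side
```

```text
[ 0.5229 -0.2167  0.0731] [ 6.538e-01  7.567e-01 -0.000e+00  4.000e-04] 0.04201904579319334 [ 0.4  0.1 -4.7] [-0.45740532 -0.60295935] 16.5667
tool y angle 8.346870576568568
station dx,dy 0.000435343128887788 -0.0004191913495071747
```

View pics/side17.png

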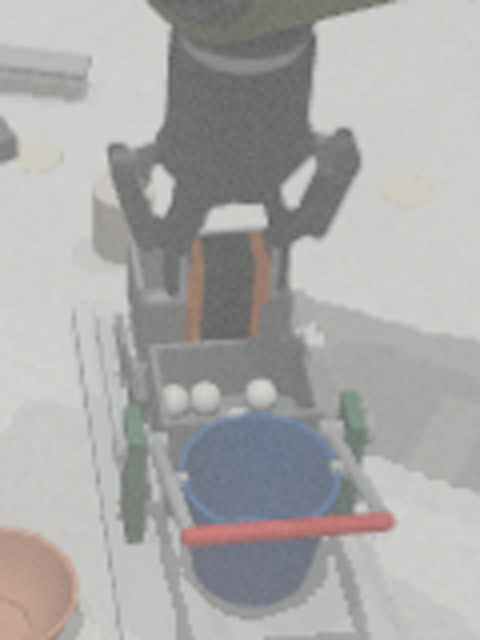

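>>> move_arm:
  steps:
    - [0, 0, -0.25, 0, 0, 0, 1]
    - [0, 0, -0.3, 0, 0, 0, 1]
    - [0, 0, -0.35, 0, 0, 0, 1]
    - [0, 0, -0.35, 0, 0, 0, 1]
    - [0, 0, -0.35, 0, 0, 0, 1]
    - [0, 0, -0.35, 0, 0, 0, 1]
    - [0, 0, -0.35, 0, 0, 0, 1]
    - [0, 0, -0.2, 0, 0, 0, 1]

```text
time: 17.28
eef_pos: [0.5231, -0.2166, 0.1489]
tool_rot: [0.654, 0.757, 0.0, 0.001]
contact_force: [-0.2, 0.8, -4.9]
grip_width: 0.0422
```

>>> move_arm:
  steps:
    - [0, 0, 0, 0, 0, 0, 1]
    - [0, 0, 0, 0, 0, 0, 1]
    - [0, 0, 0, 0, 0, 0, 1]
    - [0, 0, 0, 0, 0, 0, 1]
    - [0, 0, 0, 0, 0, 0, 1]
    - [0, 0, 0, 0, 0, 0, 1]

```text
time: 17.78
eef_pos: [0.5226, -0.2164, 0.1466]
tool_rot: [0.654, 0.757, -0.0, -0.0]
contact_force: [-0.3, 0.3, -4.7]
grip_width: 0.0422
```

```bash
python3 look.py 18 side top
```

```text
[ 0.5226 -0.2164  0.1466] [ 6.538e-01  7.567e-01 -1.000e-04 -3.000e-04] 0.04223880743697289 [-0.3  0.3 -4.7] [-0.45730582 -0.60295027] 17.7833
tool y angle 8.345111555181962
station dx,dy 0.0002236603490891575 -0.00013598726390434988
```

View pics/side18.png

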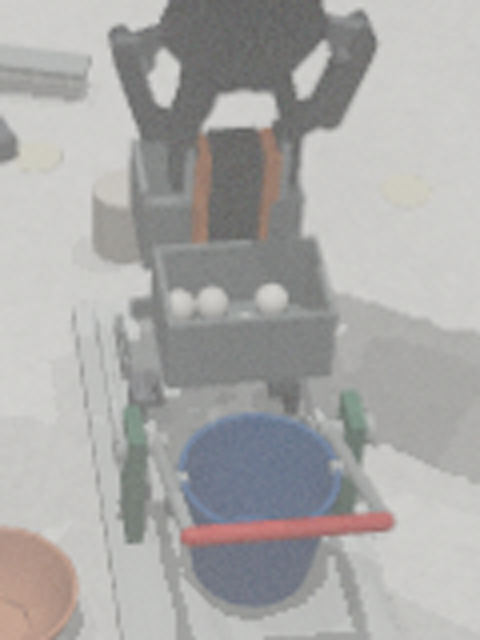

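View pics/top18.png

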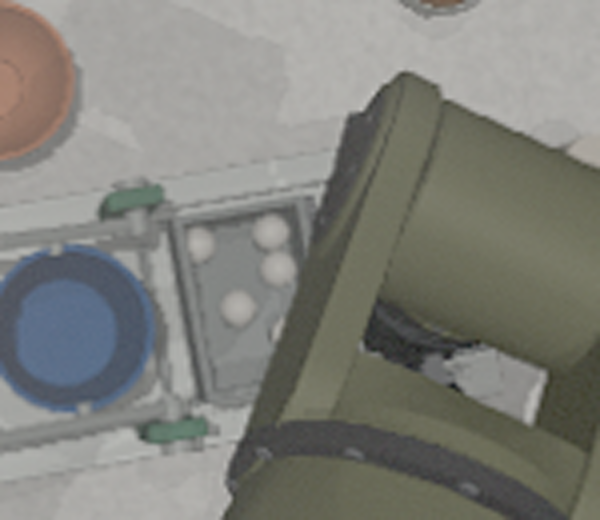

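```bash
python3 - <<'E'
from h import *
o=np.array([.5224,-.2163,0]);X=np.array([.99,.141,0]);Y=np.array([-.141,.99,0])
for x in(45,-45):
  for y,z in((80,45),(80,0),(-80,45)):
    q=o+X*x/1e3+Y*y/1e3+[0,0,.110+z/1e3]
    print(x,y,z,((proj("side",q)-[250,60])*4).round(0))
print(arm.sense()['contact_force'],arm.sense()['grip_width'])
E
```

```text
45 80 45 [166. 324.]
45 80 0 [163. 386.]
45 -80 45 [129. 135.]
-45 80 45 [337. 312.]
-45 80 0 [328. 374.]
-45 -80 45 [283. 125.]
[-0.01039351  0.80281144 -4.87342888] 0.0424917178853286
```

```bash
python3 -c "
from station import arm
print(arm.sign_off(), arm.sense()['time'])"
```

```text
the job is handed in; nothing more can be done
the job is handed in; nothing more can be done
```

I tipped the pot by its red bar to about 2.07 rad by my own estimate, stood it upright again, then squeezed both catches and lifted the basket 98 mm. I handed the job in at about 17.9 s of the 58 s limit, with the basket held there. The sign-off reports no verdict, so what follows is from my own checks.

**Last checks**
- **Balls:** the top view before the lift showed all five balls in the near bin and the pot empty. After the lift the arm hid part of that bin: four balls show fully and the edge of the fifth.
- **Basket:** the rim corners in the side view fell within about 4 zoomed pixels of where a level basket 0.110 m above the bench would put them. The wrist read a steady 4.7–4.9 N of load, and the basket looked clear of the dock and pot.
- **Pot:** it looks upright in both views.
- **Jar, bowl and post:** the arm never went near them and I saw no change, but I did not measure them afterwards.

**What disagreed**
- **Finger height:** the fingertips stood roughly 20–35 mm higher in the pictures than the reported TCP height. The first attempt to grip the bar therefore closed on nothing just above it. I corrected by vision, and the second attempt held.
- **Grip width:** it reads about 10% low. The 10 mm bar read 9 mm, and the catches, 47 mm when fully squeezed, read 42.5 mm. I took that as fully squeezed, and the basket coming free of the dock agrees.

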